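# Turn round the row of hot-air nozzles for refitting

## Task

Four cold hot-air nozzles stand on the cooling stand with the white ceramic pads in the order in which they were used to take parts off the board, starting at the carrying loop. Refitting goes the other way round, so move them to the empty black nozzle stand in the reverse order: the nozzle nearest the loop of the cooling stand goes on the peg farthest from the loop of the black stand, the next one beside it, and so on. Leave every nozzle upright, fully down over its peg and let go.

Things in the scene. Friction and masses are not known exactly. Their poses are not given: they have to be found in the camera images.
- fine_round: Nozzle with a fine round outlet tube 9 mm across, the tallest: 62 mm in all. Plain steel, hollow: it is a sleeve 28 mm across (29 mm at its foot) and 32 mm tall with a 22 mm bore open at the foot, narrowing above to its outlet. Origin at the centre of the foot rim, z up out of the outlet. It weighs about 60 g and is slipped over a peg, free to turn; grip the sleeve across the row, 15 to 30 mm above the foot.
- wide_round: Nozzle with a wide round outlet 20 mm across, 48 mm tall in all. Plain steel, hollow: it is a sleeve 28 mm across (29 mm at its foot) and 32 mm tall with a 22 mm bore open at the foot, narrowing above to its outlet. Origin at the centre of the foot rim, z up out of the outlet. It weighs about 60 g and is slipped over a peg, free to turn; grip the sleeve across the row, 15 to 30 mm above the foot.
- square: Nozzle with a square outlet 24 x 24 mm, 50 mm tall in all; the outlet's corners reach 3 mm beyond the sleeve. Plain steel, hollow: it is a sleeve 28 mm across (29 mm at its foot) and 32 mm tall with a 22 mm bore open at the foot, narrowing above to its outlet. Origin at the centre of the foot rim, z up out of the outlet. It weighs about 60 g and is slipped over a peg, free to turn; grip the sleeve across the row, 15 to 30 mm above the foot.
- oblong: Nozzle with an oblong outlet 12 mm (its x) x 28 mm (its y), 50 mm tall in all; the outlet's ends reach about 1 mm beyond the sleeve. Plain steel, hollow: it is a sleeve 28 mm across (29 mm at its foot) and 32 mm tall with a 22 mm bore open at the foot, narrowing above to its outlet. Origin at the centre of the foot rim, z up out of the outlet. It weighs about 60 g and is slipped over a peg, free to turn; grip the sleeve across the row, 15 to 30 mm above the foot.
- cooling_stand: The full stand: a bare steel channel 50 mm (x) x 190 mm (y) on the bench, with a wire carrying loop leaning out at its +y end (loop 118 mm from the origin, 33 mm high). Fixed. Origin on the bench at the middle of the row, z up. It holds four white ceramic pads in a row along y, at y = -69, -23, +23 and +69 mm, their tops 16 mm above the bench, each with a peg 13 mm across and 24 mm tall with a tapered tip.
- nozzle_stand: The empty stand: folded black sheet steel, 50 mm (x) x 190 mm (y), with a black wire carrying loop leaning out at its +y end (loop 118 mm from the origin, 33 mm high). Fixed. Origin on the bench at the middle of the row, z up. Four steel pegs stand on it at x = 0, y = -69, -23, +23 and +69 mm; each is 13 mm across and 24 mm tall with a tapered tip. Its deck, on which the nozzles sit, is 16 mm above the bench.
- pad_fine_round: White ceramic pad 44 x 44 x 7 mm with a peg, in the cooling stand: the one on which the nozzle fine_round stands at the start. Fixed; origin at the centre of its underside, axes along those of the cooling stand.
- pad_wide_round: White ceramic pad 44 x 44 x 7 mm with a peg, in the cooling stand: the one on which the nozzle wide_round stands at the start. Fixed; origin at the centre of its underside, axes along those of the cooling stand.
- pad_square: White ceramic pad 44 x 44 x 7 mm with a peg, in the cooling stand: the one on which the nozzle square stands at the start. Fixed; origin at the centre of its underside, axes along those of the cooling stand.
- pad_oblong: White ceramic pad 44 x 44 x 7 mm with a peg, in the cooling stand: the one on which the nozzle oblong stands at the start. Fixed; origin at the centre of its underside, axes along those of the cooling stand.
Mind the look-alikes: they are no part of the job. What is shaped like the fine_round but yellow is not meant.

How it is judged:
At the end, for the whole second after the job is handed in: All four nozzles sit on the black stand's pegs in the reverse order: counted from the end away from its loop as they first stood counted from the cooling stand's loop. Each within 8 mm of its peg along and across, foot within 3 mm of the deck, upright within 0.12 rad, at rest, let go (x of fine_round in the frame of nozzle_stand between -0.008 and 0.008 m and z of fine_round in the frame of nozzle_stand between 0.013 and 0.019 m and angle between each of fine_round, wide_round, square, oblong's own z axis and vertical below 0.12 rad and linear speed of each of fine_round, wide_round, square, oblong below 0.02 m/s and contact force between each of fine_round, wide_round, square, oblong and the fingers below 0.05 N and ((y of pad_fine_round in the frame of cooling_stand between -0.079 and -0.059 m and y of fine_round in the frame of nozzle_stand between 0.061 and 0.077 m) or (y of pad_fine_round in the frame of cooling_stand between -0.033 and -0.013 m and y of fine_round in the frame of nozzle_stand between 0.015 and 0.031 m) or (y of pad_fine_round in the frame of cooling_stand between 0.013 and 0.033 m and y of fine_round in the frame of nozzle_stand between -0.031 and -0.015 m) or (y of pad_fine_round in the frame of cooling_stand between 0.059 and 0.079 m and y of fine_round in the frame of nozzle_stand between -0.077 and -0.061 m)) and x of wide_round in the frame of nozzle_stand between -0.008 and 0.008 m and z of wide_round in the frame of nozzle_stand between 0.013 and 0.019 m and ((y of pad_wide_round in the frame of cooling_stand between -0.079 and -0.059 m and y of wide_round in the frame of nozzle_stand between 0.061 and 0.077 m) or (y of pad_wide_round in the frame of cooling_stand between -0.033 and -0.013 m and y of wide_round in the frame of nozzle_stand between 0.015 and 0.031 m) or (y of pad_wide_round in the frame of cooling_stand between 0.013 and 0.033 m and y of wide_round in the frame of nozzle_stand between -0.031 and -0.015 m) or (y of pad_wide_round in the frame of cooling_stand between 0.059 and 0.079 m and y of wide_round in the frame of nozzle_stand between -0.077 and -0.061 m)) and x of square in the frame of nozzle_stand between -0.008 and 0.008 m and z of square in the frame of nozzle_stand between 0.013 and 0.019 m and ((y of pad_square in the frame of cooling_stand between -0.079 and -0.059 m and y of square in the frame of nozzle_stand between 0.061 and 0.077 m) or (y of pad_square in the frame of cooling_stand between -0.033 and -0.013 m and y of square in the frame of nozzle_stand between 0.015 and 0.031 m) or (y of pad_square in the frame of cooling_stand between 0.013 and 0.033 m and y of square in the frame of nozzle_stand between -0.031 and -0.015 m) or (y of pad_square in the frame of cooling_stand between 0.059 and 0.079 m and y of square in the frame of nozzle_stand between -0.077 and -0.061 m)) and x of oblong in the frame of nozzle_stand between -0.008 and 0.008 m and z of oblong in the frame of nozzle_stand between 0.013 and 0.019 m and ((y of pad_oblong in the frame of cooling_stand between -0.079 and -0.059 m and y of oblong in the frame of nozzle_stand between 0.061 and 0.077 m) or (y of pad_oblong in the frame of cooling_stand between -0.033 and -0.013 m and y of oblong in the frame of nozzle_stand between 0.015 and 0.031 m) or (y of pad_oblong in the frame of cooling_stand between 0.013 and 0.033 m and y of oblong in the frame of nozzle_stand between -0.031 and -0.015 m) or (y of pad_oblong in the frame of cooling_stand between 0.059 and 0.079 m and y of oblong in the frame of nozzle_stand between -0.077 and -0.061 m))); the robot touches nothing.
It also fails if it takes over 90 s, if anything falls off the work surface, if the arm or the gripper's body presses on something with over 40 N, if the wrist force passes 120 N, or if a joint passes its speed limit or range.

## Robot

A 6-joint arm with a two-finger parallel gripper is mounted at the origin on a cart in front of the work surface, level with it; the furniture and walls round the work are solid. World frame = base frame: x ahead of the robot, y to its left, z up, the work surface at z = 0. Lengths are in m, angles in rad, forces in N, time in s.
With the tool pointing down it reaches from about 0.35 to 0.775 m from the base axis. Payload 7.3 kg.
Tool frame: the origin (TCP) lies at the centre of the arm's flange, where the gripper is bolted on; the fingertips stand 178 mm ahead of it and the grasp point (between the pads) lies 159 mm ahead of it; z points along the fingers, y is the line along which they close (so a half turn about z gives the same grasp; the last joint's range is limited). The gripper opens to 92 mm and grips with 3 to 60 N. Pads are 19 mm wide; open, the fingers measure 130 mm over their backs; the gripper's body (75 mm by 190 mm) begins 47 mm behind the grasp point.
Start: joints at [-0.146, 0.342, 1.524, -0, 1.275, -0.146], TCP at [0.525, 0, 0.405] pointing down, gripper open.
Joint ranges: [-2.53, 2.53], [-0.77, 2.02], [0.04, 2.7], [-1, 4.14], [0.28, 2.66], [-3.11, 3.11]. Speed limits (rad/s): [2.57, 2.57, 3.14, 3.14, 3.14, 3.14].

## Interface

Orientations are given as [roll, pitch, yaw] about the fixed x, y, z axes, in that order (R = Rz(yaw) Ry(pitch) Rx(roll)).
In Python, from cell import telemetry, vision, ticket gives the robot as it stands.
- The arm moves only by the shell command python3 -m crank 'ROWS' [FORCE]. ROWS is JSON, a list of rows, each a list of 5 numbers: the gripper command: -1 is shut, 1 is fully open, values between are in proportion, then the shift along the tool's x, y, z in mm, then the turn about the tool's z in rad. In form: [[fingers, dx, dy, dz, roll], ...]. A call has 1 to 12 rows; each row is the pose to reach, as a shift and turn from the pose commanded when the call began, along the tool's axes at that moment; what a row does not reach only later rows make up. A row lasts 1/12 s, in which the tool goes at most 41.7 mm and 7.16 degrees, less where a joint would pass 70% of its speed; a pose out of reach is approached as far as the arm can. A call with a gripper value outside its range is refused whole. The fingers move at their own pace and stop on an object; FORCE is the grip in N (left out, the last holds). Time passes only in rows, so rows that repeat a pose let the fingers close. It gives the time, the measured TCP pose, the force, the opening and the grip force at its end, in the units of the state.
- telemetry.observe(): the state, without advancing time (a new reading comes with each control period).
- vision.read_camera(name): name is "scene" or "side" or "wrist"; returns (picture, depth): 420x560x3 uint8, red, green, blue; 420x560 float32, m along the optical axis (not along the pixel's ray), 0 where there is no reading.
- vision.get_calibration(name): a dict with "camera_matrix" (3x3 intrinsics, pixels), "rvec" (rotation vector, rad) and "tvec" (3), from world to camera coordinates, as OpenCV has them. Camera axes: x right, y down, z forward; pixel columns grow to the right and rows downward; lengths in m; the calibration is good to about 2 mm. A picture is of the moment at which its call begins: read the wrist's pose just before it. get_calibration takes no time and is no camera call; for the wrist camera it gives the pose at the moment of the call.
- ticket.hand_in(): hands the job in; it is judged then, once.
The state is a dict: "time": time; "qpos": joint angles; "qvel": joint speeds; "joint_efforts": joint torques, N m; "tool_pos": TCP position; "tool_rot": TCP orientation; "contact_force": force on the tool from outside, world axes, zero at the start; "torque": the same for the moment, N m; "opening": finger opening in m; "grip_force": force on a finger pad.
Only numpy, scipy, OpenCV 4.12 (cv2) and the standard library are available. Lean on these libraries where they do the work, as an engineer would, in place of code of your own. Each camera call takes 0.05 s, during which the arm holds its last target. There are 200 camera calls.

## Working session

There is one attempt and no reset: what is moved stays moved. The work goes in short steps, Python scripts to look and compute and a shell command to move; the robot and the scene stay as the last step left them, time stands still between calls to the robot, and variables do not carry over. Pictures are saved under pics/ and viewed, at most 14 in all, crops included, and the job is handed in when it is done.

```bash
mkdir -p pics; cat > h.py <<'E'
import numpy as np, cv2
from cell import telemetry, vision, ticket
def cal(n):
    c=vision.get_calibration(n); R=cv2.Rodrigues(np.array(c['rvec'],float))[0]
    return np.array(c['camera_matrix'],float),R,np.array(c['tvec'],float).ravel()
def cloud(n):
    K,R,t=cal(n); im,d=vision.read_camera(n)
    v,u=np.mgrid[:420,:560]
    p=np.stack([(u-K[0,2])/K[0,0]*d,(v-K[1,2])/K[1,1]*d,d],-1)
    return im,d,(p-t)@R
def ray(n,u,v,z):
    K,R,t=cal(n); c=-R.T@t; r=R.T@np.linalg.solve(K,[u,v,1.]); return c+r*(z-c[2])/r[2]
def save(n,im): cv2.imwrite('pics/'+n,im[:,:,::-1])
E
python3 - <<'E'
from h import *
for n in ('scene','side','wrist'):
    im,d,P=cloud(n); save(n+'0.png',im); np.savez(n+'0',im=im,d=d,P=P); K,R,t=cal(n); print(n,K[0,0],-R.T@t)
print(telemetry.observe())
E
```

```text
scene 382.78982826945963 [0.15081593 0.65758043 0.69381008]
side 474.7008109789389 [0.32842008 0.78391786 0.65560331]
wrist 345.1733709997646 [0.52521335 0.06920591 0.38434656]
{'time': 0.15, 'qpos': array([-1.46010946e-01,  3.42593685e-01,  1.52476141e+00,  2.17173240e-05,
        1.27536348e+00, -1.45987447e-01]), 'qvel': array([ 0.00127365, -0.00206471, -0.00242601,  0.00051173,  0.00154572,
       -0.00031277]), 'joint_efforts': array([ 7.52666965e-04, -4.31470585e+01, -2.44352603e+01,  7.18239485e-02,
        5.38185902e-02, -1.32920518e-04]), 'tool_pos': array([5.24921550e-01, 3.09900874e-05, 4.04201020e-01]), 'tool_rot': array([-3.14048173e+00, -1.84334916e-04,  1.57076639e+00]), 'contact_force': array([0.81989611, 0.2562699 , 0.70044698]), 'torque': array([ 0.04649852, -0.00680302,  0.02323433]), 'grip_force': 0.0, 'opening': 0.091790516799374}
```

View pics/scene0.png

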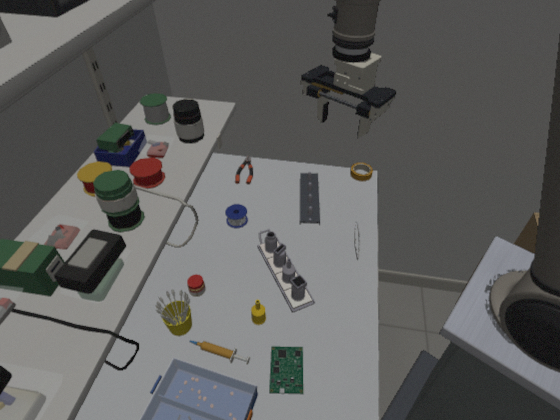

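View pics/side0.png

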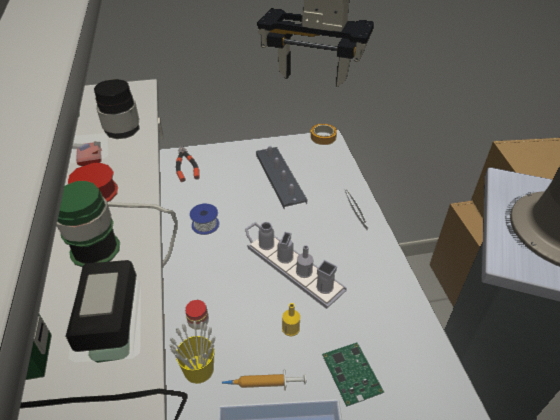

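View pics/wrist0.png

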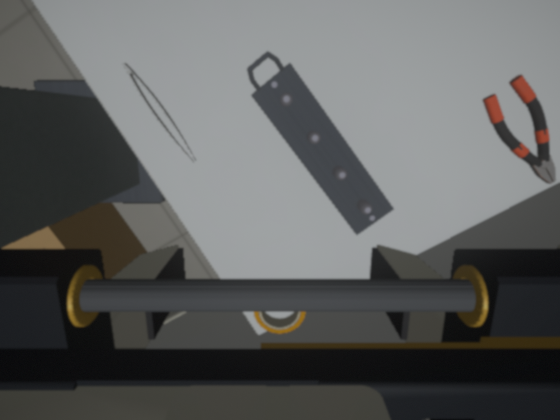

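The scene and side views show the cooling stand with its loop at side (252,230). From the loop, the nozzles are wide round (266,235), oblong (286,246), fine round (305,262) and square (326,277); the yellow one at (291,320) is the decoy. In the wrist view the black stand's loop is at (265,70), with its pegs at (287,99), (315,138), (341,174) and (367,210).

```bash
python3 - <<'E'
from h import *
pk=[(287,99),(315,138),(341,174),(367,210)]
w=[ray('wrist',u,v,.040) for u,v in pk]
print('pegs',np.round(w,4)); w=np.array(w); print(np.linalg.norm(np.diff(w,axis=0),axis=1))
print('loop',ray('wrist',265,60,.033))
print('side check pegs', [np.round(ray('side',*p,.04),3) for p in [(275,150),(300,199)]])
for n in('side','scene'):
    f=np.load(n+'0.npz'); P=f['P']; d=f['d']
    c=ray(n,*((297,262) if n=='side' else (285,270)),.016); print(n,'centre',c)
    r=np.linalg.norm(P[...,:2]-c[:2],axis=-1)
    m=(d>0)&(r<.13)&(P[...,2]>.009)&(P[...,2]<.022)
    q=P[m][:,:2].astype(np.float32); print(len(q),cv2.minAreaRect(q))
    m=(d>0)&(r<.13)&(P[...,2]>.024)&(P[...,2]<.1)
    k,l,s,cc=cv2.connectedComponentsWithStats(m.astype(np.uint8))
    for i in range(1,k):
        if s[i,4]>15: a=P[l==i]; print(s[i],np.round(a.mean(0),3),'top',np.round(a[a[:,2]>a[:,2].max()-.006].mean(0),3))
    b=(d>0)&(r<.13)&(P[...,2]<.008); print('bench z',np.median(P[b][:,2]),P[b][:,2].std())
E
```

```text
pegs [[ 0.5341  0.088   0.04  ]
 [ 0.5617  0.0518  0.04  ]
 [ 0.5887  0.0164  0.04  ]
 [ 0.6173 -0.0209  0.04  ]]
[0.04555839 0.04452065 0.04699959]
loop [0.51336035 0.12342554 0.033     ]
side check pegs [array([ 0.6  , -0.012,  0.04 ]), array([0.503, 0.124, 0.04 ])]
side centre [0.46734479 0.25754133 0.016     ]
1649 ((0.48824867606163025, 0.2962747812271118), (0.12789656221866608, 0.1956731081008911), 63.63692092895508)
[245 222  29  26 388] [0.537 0.238 0.045] top [0.532 0.236 0.063]
[278 232  16  29 352] [0.489 0.26  0.05 ] top [0.491 0.255 0.065]
[297 245  17  31 349] [0.448 0.28  0.049] top [0.45  0.274 0.077]
[317 260  20  32 473] [0.407 0.3   0.053] top [0.408 0.294 0.064]
[282 303  18  19 172] [0.44  0.379 0.044] top [0.44  0.379 0.062]
bench z 0.0005265188951442562 0.0012945294211968062
scene centre [0.46825087 0.26316197 0.016     ]
865 ((0.49094337224960327, 0.29890763759613037), (0.1297914683818817, 0.19954487681388855), 64.1684341430664)
[259 229  48  70 967] [0.464 0.272 0.05 ] top [0.45  0.276 0.076]
[251 300  14  18 152] [0.438 0.381 0.04 ] top [0.44  0.381 0.061]
bench z -0.0009496091036402053 0.0014717811722064942
```

```bash
python3 - <<'E'
from h import *
for n in('side','scene'):
    f=np.load(n+'0.npz'); P=f['P']; d=f['d']
    for z0 in(.085,.15,.22,.3):
      m=(d>0)&(P[...,2]>z0)&(P[...,2]<.6)&(P[...,0]>.1)&(P[...,0]<.9)&(P[...,1]>.1)&(P[...,1]<.9)
      a=P[m]
      for x in np.arange(.2,.85,.1):
        b=a[abs(a[:,0]-x)<.05]
        if len(b)>5: print(n,z0,round(x,2),'ymin',np.round(np.sort(b[:,1])[3],3),end=' | ')
      print()
c=np.array([[.532,.236],[.491,.255],[.45,.274],[.408,.294]]); print(np.linalg.norm(np.diff(c,axis=0),axis=1))
E
python3 -m crank '[[1,265,-55,0,-1.13],[1,265,-55,0,-1.13],[1,265,-55,0,-1.13],[1,265,-55,0,-1.13],[1,265,-55,0,-1.13],[1,265,-55,0,-1.13],[1,265,-55,0,-1.13],[1,265,-55,0,-1.13],[1,265,-55,0,-1.13],[1,265,-55,0,-1.13],[1,265,-55,0,-1.13],[1,265,-55,0,-1.13]]'; python3 - <<'E'
from h import *
im,d,P=cloud('wrist'); save('wrist1.png',im); np.savez('wrist1',im=im,d=d,P=P); print(telemetry.observe()['tool_pos'],telemetry.observe()['tool_rot'])
E
```

```text
side 0.085 0.4 ymin 0.681 | side 0.085 0.5 ymin 0.511 | side 0.085 0.6 ymin 0.34 | side 0.085 0.7 ymin 0.195 | side 0.085 0.8 ymin 0.1 | 
side 0.15 0.4 ymin 0.681 | side 0.15 0.5 ymin 0.511 | side 0.15 0.6 ymin 0.347 | side 0.15 0.7 ymin 0.195 | side 0.15 0.8 ymin 0.1 | 
side 0.22 0.4 ymin 0.681 | side 0.22 0.5 ymin 0.511 | side 0.22 0.6 ymin 0.504 | side 0.22 0.7 ymin 0.429 | side 0.22 0.8 ymin 0.168 | 
side 0.3 0.4 ymin 0.681 | side 0.3 0.5 ymin 0.511 | side 0.3 0.6 ymin 0.504 | 
scene 0.085 0.2 ymin 0.184 | scene 0.085 0.5 ymin 0.509 | scene 0.085 0.6 ymin 0.338 | scene 0.085 0.7 ymin 0.196 | scene 0.085 0.8 ymin 0.101 | 
scene 0.15 0.2 ymin 0.184 | scene 0.15 0.5 ymin 0.509 | scene 0.15 0.6 ymin 0.338 | scene 0.15 0.7 ymin 0.196 | scene 0.15 0.8 ymin 0.101 | 
scene 0.22 0.2 ymin 0.184 | scene 0.22 0.5 ymin 0.509 | scene 0.22 0.6 ymin 0.338 | scene 0.22 0.7 ymin 0.331 | scene 0.22 0.8 ymin 0.171 | 
scene 0.3 0.2 ymin 0.184 | scene 0.3 0.5 ymin 0.509 | scene 0.3 0.6 ymin 0.338 | scene 0.3 0.7 ymin 0.331 | 
[0.04518849 0.04518849 0.04651881]
time: 1.15
tool_pos: [0.4701, 0.2648, 0.4046]
tool_rot: [-3.141, -0.0, 2.697]
contact_force: [0.1, -0.1, -0.1]
opening: 0.0915
grip_force: 0.0
[0.47013409 0.2646742  0.40465874] [-3.14150623e+00 -7.42658546e-05  2.69712983e+00]
```

View pics/wrist1.png

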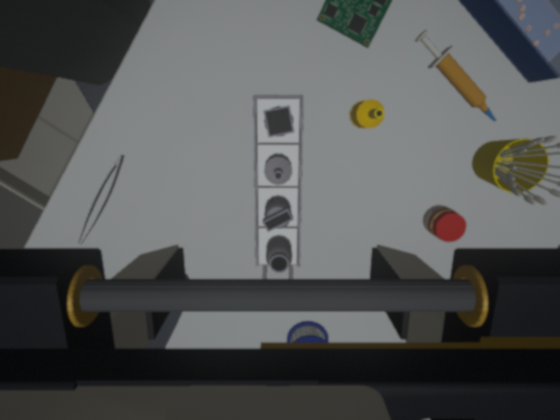

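The wrist view confirms the order from the loop at the bottom: wide round (279,262), oblong (277,214), fine round (278,172), square (279,121). The pad strip runs from rows 95 to 266 and columns 254 to 302.

```bash
cat > stand.py <<'E'
from h import *
f=np.load('wrist1.npz'); im,P=f['im'],f['P']
g=cv2.cvtColor(im,cv2.COLOR_RGB2GRAY)
print([ (i,int(g[i,258])) for i in list(range(88,104))+list(range(138,150))+list(range(182,194))+list(range(224,234))+list(range(258,272))])
for r in(105,155,205,235): print(r,g[r,245:262],g[r,293:310])
E
python3 stand.py
python3 - <<'E'
from h import *
a=np.load('side0.npz'); b=np.load('scene0.npz')
Q=np.vstack([x['P'][(x['d']>0)] for x in(a,b)]); Q=Q[(Q[:,2]>.08)&(Q[:,2]<.4)]
y=np.deg2rad(155); ex=np.array([np.cos(y),np.sin(y)]); ey=np.array([np.sin(y),-np.cos(y)])
for c in([.532,.238],[.408,.294]):
    D=Q[:,:2]-c; u,v=D@ex,D@ey
    m=(abs(u)<.06)&(abs(v)<.16)&(Q[:,2]>.082); print(c,m.sum(),np.round(np.c_[u,v,Q[:,2]][m][::max(1,m.sum()//8)],3))
E
```

```text
[(88, 134), (89, 134), (90, 134), (91, 134), (92, 133), (93, 131), (94, 122), (95, 110), (96, 105), (97, 108), (98, 120), (99, 140), (100, 152), (101, 155), (102, 155), (103, 155), (138, 149), (139, 149), (140, 147), (141, 143), (142, 129), (143, 113), (144, 116), (145, 135), (146, 145), (147, 148), (148, 149), (149, 149), (182, 145), (183, 143), (184, 138), (185, 123), (186, 109), (187, 113), (188, 128), (189, 137), (190, 139), (191, 139), (192, 138), (193, 137), (224, 123), (225, 118), (226, 109), (227, 105), (228, 113), (229, 122), (230, 126), (231, 126), (232, 126), (233, 126), (258, 124), (259, 124), (260, 124), (261, 124), (262, 123), (263, 120), (264, 117), (265, 122), (266, 130), (267, 133), (268, 135), (269, 135), (270, 135), (271, 135)]
105 [134 134 134 134 134 133 133 128 119 110 108 117 138 155 160 161 161] [161 161 161 161 159 150 129 105  99 107 118 129 134 134 135 135 135]
155 [135 136 136 135 136 135 136 134 128 116 103 101 122 147 159 162 162] [162 162 163 160 153 132 107 100 110 123 132 135 136 136 136 136 136]
205 [136 136 136 136 136 136 135 135 134 127 114 102 107 132 154 161 163] [163 162 161 154 133 108 100 108 119 130 135 136 136 136 136 136 136]
235 [135 135 135 135 136 135 136 135 132 123 111 102 104 124 149 160 162] [162 162 158 142 114 100 108 120 131 135 135 135 135 135 135 135 135]
[0.532, 0.238] 187 [[-0.056  0.16   0.184]
 [-0.046  0.158  0.179]
 [-0.044  0.148  0.17 ]
 [-0.05   0.146  0.155]
 [-0.05   0.141  0.14 ]
 [-0.059  0.14   0.118]
 [-0.044  0.154  0.173]
 [-0.051  0.142  0.147]
 [-0.059  0.14   0.119]]
[0.408, 0.294] 0 []
```

```bash
python3 - <<'E'
from h import *
P=[ray('wrist',u,v,.016) for u,v in[(278,143.4),(277.8,186.4),(277.5,227)]]
print(np.round(P,4)); P=np.array(P)[:,:2]; c=P.mean(0); e=(P[2]-P[0]); print(np.linalg.norm(np.diff(P,axis=0),axis=1)); e/=np.linalg.norm(e)
print('yaw of -row',np.arctan2(-e[1],-e[0]))
for n,s in zip(['wide','oblong','fine','square'],[.069,.023,-.023,-.069]): print(n,np.round(c+s*e,4))
# nozzle cloud check
f=np.load('wrist1.npz');Q=f['P'][f['d']>0]
for s in [.069,.023,-.023,-.069]:
    q=Q[(np.linalg.norm(Q[:,:2]-c-s*e,axis=1)<.017)&(Q[:,2]>.05)]; print(np.round(q.mean(0),4),q[:,2].max())
pk=np.array([[.5341,.088],[.5617,.0518],[.5887,.0164],[.6173,-.0209]]); b=pk[0]-pk[3]; print('black yaw',np.arctan2(b[1],b[0]),pk.mean(0))
E
```

```text
[[0.4298 0.2845 0.016 ]
 [0.4711 0.2646 0.016 ]
 [0.5125 0.2444 0.016 ]]
[0.04582989 0.04611748]
yaw of -row 2.6907258247684127
wide [0.5332 0.2344]
oblong [0.4918 0.2545]
fine [0.4504 0.2745]
square [0.409  0.2945]
[0.5319 0.2367 0.0586] 0.06607010722216099
[0.4904 0.2545 0.0608] 0.06780638998019482
[0.4472 0.2762 0.3221] 0.34396466020842104
[0.4095 0.2949 0.0633] 0.06796746402998967
black yaw 2.2231997106268024 [0.57545  0.033825]
```

Pad dividers come out at 45.8 and 46.1 mm, against 46 mm expected. I'm going for the wide round nozzle: 70 mm along -x, then down to z = 0.198.

```bash
python3 -m crank '[[1,-35,0,0,0],[1,-70,0,0,0],[1,-70,0,35,0],[1,-70,0,70,0],[1,-70,0,105,0],[1,-70,0,140,0],[1,-70,0,165,0],[1,-70,0,180,0],[1,-70,0,190,0],[1,-70,0,200,0],[1,-70,0,206,0],[1,-70,0,206,0]]' 15; python3 - <<'E'
from h import *
im,d=vision.read_camera('side'); save('side1.png',im[180:340,180:400].repeat(3,0).repeat(3,1))
E
```

```text
time: 2.2
tool_pos: [0.5333, 0.235, 0.1981]
tool_rot: [-3.141, -0.001, 2.7]
contact_force: [-0.2, 0.4, 0.3]
opening: 0.0918
grip_force: 0.0
```

View pics/side1.png

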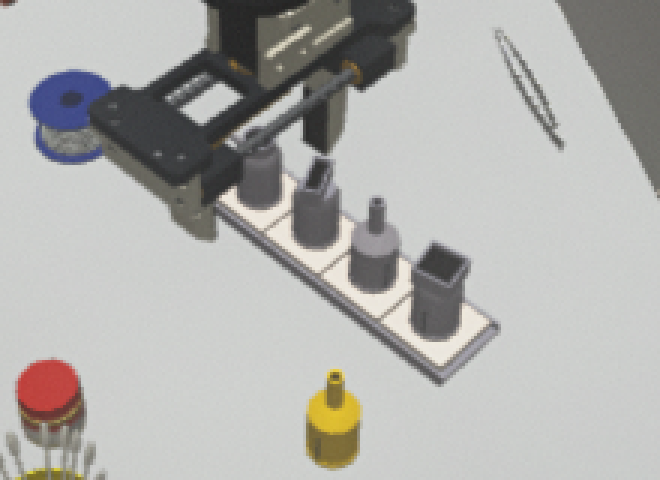

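The fingers straddle the wide round nozzle at (260,170) in the crop and touch nothing. Closing and lifting next.

```bash
python3 -m crank '[[-1,0,0,0,0],[-1,0,0,0,0],[-1,0,0,0,0],[-1,0,0,0,0],[-1,0,0,0,0],[-1,0,0,0,0],[-1,0,0,0,0],[-1,0,0,0,0]]' 15; python3 -m crank '[[-1,0,0,-10,0],[-1,0,0,-25,0],[-1,0,0,-45,0],[-1,0,0,-70,0],[-1,0,0,-100,0],[-1,0,0,-130,0],[-1,0,0,-140,0],[-1,0,0,-140,0]]'
python3 - <<'E'
import numpy as np
y=2.6997; ex=np.array([np.cos(y),np.sin(y)]); ey=np.array([np.sin(y),-np.cos(y)])
c=np.array([.5755,.0338]); e=np.array([np.cos(2.2232),np.sin(2.2232)])
for s in(-.069,-.023,.023,.069): print(c+s*e)
D=c-.069*e-[.5333,.235]; print(D@ex,D@ey)
E
```

```text
time: 2.92
tool_pos: [0.5333, 0.2352, 0.1987]
tool_rot: [-3.142, 0.0, 2.701]
contact_force: [-0.0, 0.3, 0.4]
opening: 0.0429
grip_force: 0.0
time: 3.58
tool_pos: [0.5337, 0.2354, 0.3425]
tool_rot: [3.137, 0.005, 2.701]
contact_force: [-0.9, -0.1, -0.0]
opening: 0.0001
grip_force: 0.0
[ 0.61738977 -0.02102925]
[0.58946326 0.01552358]
[0.56153674 0.05207642]
[0.53361023 0.08862925]
-0.18550362412343868 -0.19547499356839004
```

The fingers were still closing when the lift began, so they missed. I'll check that the nozzle still stands.

```bash
python3 - <<'E'
from h import *
im,d,P=cloud('wrist'); save('wrist2.png',im); np.savez('wrist2',im=im,d=d,P=P)
im,d=vision.read_camera('side'); save('side2.png',im[180:340,180:400].repeat(3,0).repeat(3,1))
E
```

```text
(no output)
```

View pics/side2.png

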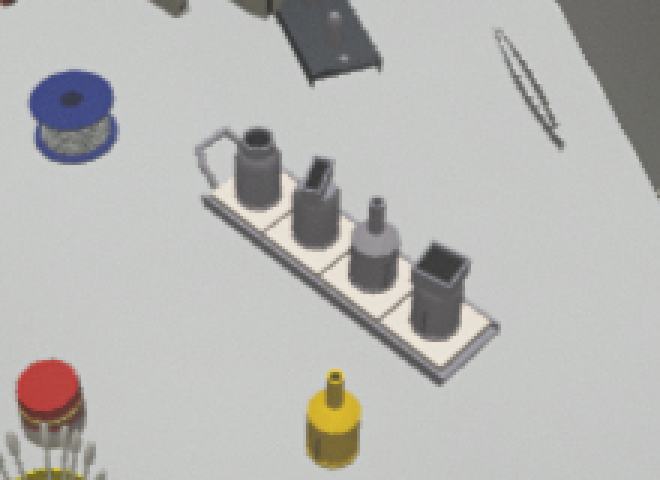

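The nozzle is unmoved. Reopen to 73 mm, descend again, and give the fingers time to close.

```bash
python3 -m crank '[[0.6,0,0,0,0],[0.6,0,0,0,0],[0.6,0,0,0,0],[0.6,0,0,0,0],[0.6,0,0,0,0],[0.6,0,0,0,0],[0.6,0,0,0,0],[0.6,0,0,0,0],[0.6,0,0,0,0],[0.6,0,0,0,0],[0.6,0,0,0,0]]'; python3 -m crank '[[0.6,0,0,30,0],[0.6,0,0,60,0],[0.6,0,0,85,0],[0.6,0,0,105,0],[0.6,0,0,120,0],[0.6,0,0,130,0],[0.6,0,0,137,0],[0.6,0,0,140,0],[0.6,0,0,140,0]]'; python3 -m crank '[[-1,0,0,0,0],[-1,0,0,0,0],[-1,0,0,0,0],[-1,0,0,0,0],[-1,0,0,0,0],[-1,0,0,0,0],[-1,0,0,0,0],[-1,0,0,0,0],[-1,0,0,0,0],[-1,0,0,0,0],[-1,0,0,0,0]]' 15
```

```text
time: 4.6
tool_pos: [0.5333, 0.2352, 0.3388]
tool_rot: [3.142, 0.0, 2.701]
contact_force: [0.3, 1.0, 0.2]
opening: 0.069
grip_force: 0.0
time: 5.35
tool_pos: [0.5334, 0.2352, 0.1987]
tool_rot: [-3.142, 0.0, 2.701]
contact_force: [0.8, 0.3, -0.7]
opening: 0.0735
grip_force: 0.0
time: 6.27
tool_pos: [0.5334, 0.2352, 0.1988]
tool_rot: [3.141, 0.0, 2.701]
contact_force: [-0.1, 0.4, 1.6]
opening: 0.0278
grip_force: 15.0
```

Gripped at 27.8 mm. Lift, then carry over the far peg.

```bash
python3 -m crank '[[-1,0,0,-10,0],[-1,0,0,-25,0],[-1,0,0,-45,0],[-1,0,0,-70,0],[-1,0,0,-95,0],[-1,0,0,-115,0],[-1,0,0,-125,0],[-1,0,0,-125,0]]'; python3 -m crank '[[-1,-12,-12,0,0.05],[-1,-30,-32,0,0.1],[-1,-54,-57,0,0.16],[-1,-80,-84,0,0.22],[-1,-106,-112,0,0.28],[-1,-132,-139,0,0.34],[-1,-156,-164,0,0.4],[-1,-174,-183,0,0.45],[-1,-183,-192,0,0.478],[-1,-186,-196,0,0.478],[-1,-186,-196,0,0.478],[-1,-186,-196,0,0.478]]'
python3 - <<'E'
from h import *
im,d,P=cloud('wrist'); save('wrist3.png',im); print(telemetry.observe()['tool_pos'])
K,R,t=cal('wrist')
for p in [[ 0.6174,-0.0210],[ 0.5895,0.0155],[ 0.5615,0.0521],[ 0.5336,0.0886]]:
    q=K@(R@np.array([*p,.04])+t); print(q[:2]/q[2])
E
```

```text
time: 6.93
tool_pos: [0.5337, 0.2353, 0.3266]
tool_rot: [3.138, 0.004, 2.701]
contact_force: [0.1, -0.4, 0.1]
opening: 0.0278
grip_force: 15.0
time: 7.93
tool_pos: [0.6175, -0.0203, 0.3231]
tool_rot: [-3.141, -0.002, 2.224]
contact_force: [0.1, 0.4, -0.6]
opening: 0.0278
grip_force: 15.0
[ 0.61750655 -0.01993843  0.32336881]
[276.50186451 211.48391064]
[276.51004866 152.70963192]
[276.4930824   88.12844322]
[276.50164743  17.29016745]
```

View pics/wrist3.png

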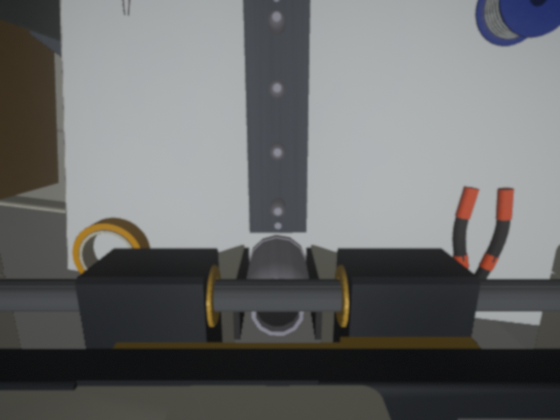

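The view matches the predicted peg pixels at (277,17), (277,88), (277,152) and (278,211), so the nozzle is lined up. Lowering in two stages and watching the force.

```bash
python3 -m crank '[[-1,0,0,15,0],[-1,0,0,40,0],[-1,0,0,65,0],[-1,0,0,80,0],[-1,0,0,90,0],[-1,0,0,96,0],[-1,0,0,102,0],[-1,0,0,106,0],[-1,0,0,110,0],[-1,0,0,110,0]]'; python3 -m crank '[[-1,0,0,4,0],[-1,0,0,8,0],[-1,0,0,11,0],[-1,0,0,13,0],[-1,0,0,14,0],[-1,0,0,14,0]]'
```

```text
time: 8.82
tool_pos: [0.6179, -0.0214, 0.2136]
tool_rot: [3.142, 0.0, 2.223]
contact_force: [0.4, -0.6, -0.9]
opening: 0.0281
grip_force: 15.0
time: 9.32
tool_pos: [0.6179, -0.0215, 0.1994]
tool_rot: [-3.141, -0.0, 2.223]
contact_force: [-0.5, -0.3, -0.8]
opening: 0.0275
grip_force: 15.0
```

```bash
python3 -m crank '[[0.6,0,0,0,0],[0.6,0,0,0,0],[0.6,0,0,0,0],[0.6,0,0,0,0],[0.6,0,0,0,0],[0.6,0,0,0,0],[0.6,0,0,0,0],[0.6,0,0,0,0],[0.6,0,0,0,0],[0.6,0,0,0,0]]'; python3 -m crank '[[0.6,0,0,-10,0],[0.6,0,0,-30,0],[0.6,0,0,-60,0],[0.6,0,0,-95,0],[0.6,0,0,-125,0],[0.6,0,0,-125,0]]';  python3 -m crank '[[0.6,20,5,0,-0.05],[0.6,50,11,0,-0.1],[0.6,85,19,0,-0.16],[0.6,120,27,0,-0.22],[0.6,155,35,0,-0.28],[0.6,190,43,0,-0.34],[0.6,225,51,0,-0.4],[0.6,258,58,0,-0.45],[0.6,280,63,0,-0.468],[0.6,292,66,0,-0.468],[0.6,296,67.5,0,-0.468],[0.6,296,67.5,0,-0.468]]'
python3 - <<'E'
from h import *
im,d=vision.read_camera('scene'); save('scene1.png',cv2.resize(im[150:320,230:350],None,fx=3.5,fy=3.5,interpolation=2))
E
```

```text
time: 10.15
tool_pos: [0.6179, -0.0215, 0.1997]
tool_rot: [3.142, 0.0, 2.223]
contact_force: [-0.5, 0.3, 1.0]
opening: 0.0734
grip_force: 0.0
time: 10.65
tool_pos: [0.6191, -0.0216, 0.3327]
tool_rot: [3.133, 0.009, 2.223]
contact_force: [1.9, 0.6, 0.6]
opening: 0.0736
grip_force: 0.0
time: 11.65
tool_pos: [0.4919, 0.2551, 0.325]
tool_rot: [3.141, 0.001, 2.691]
contact_force: [0.4, 0.4, -0.0]
opening: 0.0731
grip_force: 0.0
```

View pics/scene1.png

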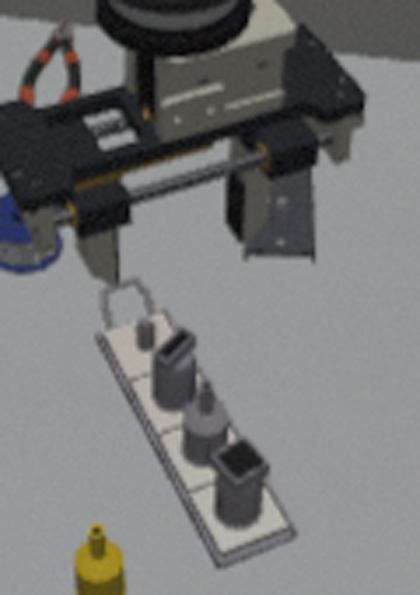

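The first pad at (140,335) is now empty and the other three stand untouched. Next is the oblong.

```bash
python3 -m crank '[[0.6,0,0,30,0],[0.6,0,0,60,0],[0.6,0,0,85,0],[0.6,0,0,105,0],[0.6,0,0,117,0],[0.6,0,0,123,0],[0.6,0,0,126,0],[0.6,0,0,126,0]]'; python3 -m crank '[[-1,0,0,0,0],[-1,0,0,0,0],[-1,0,0,0,0],[-1,0,0,0,0],[-1,0,0,0,0],[-1,0,0,0,0],[-1,0,0,0,0],[-1,0,0,0,0],[-1,0,0,0,0],[-1,0,0,0,0],[-1,0,0,0,0]]' 15;  python3 -m crank '[[-1,0,0,-10,0],[-1,0,0,-25,0],[-1,0,0,-45,0],[-1,0,0,-70,0],[-1,0,0,-95,0],[-1,0,0,-115,0],[-1,0,0,-125,0],[-1,0,0,-125,0]]'
```

```text
time: 12.37
tool_pos: [0.4926, 0.2539, 0.1986]
tool_rot: [-3.141, 0.0, 2.689]
contact_force: [-0.2, 0.5, 0.5]
opening: 0.0731
grip_force: 0.0
time: 13.28
tool_pos: [0.492, 0.2548, 0.1988]
tool_rot: [3.141, 0.0, 2.691]
contact_force: [-1.8, 0.4, 1.7]
opening: 0.0292
grip_force: 15.0
time: 13.95
tool_pos: [0.4924, 0.2549, 0.3264]
tool_rot: [3.138, 0.004, 2.691]
contact_force: [0.8, 0.5, 0.2]
opening: 0.0296
grip_force: 15.0
```

```bash
python3 -m crank '[[-1,-12,-11,0,0.05],[-1,-31,-28,0,0.1],[-1,-55,-50,0,0.16],[-1,-82,-74,0,0.22],[-1,-109,-98,0,0.28],[-1,-136,-122,0,0.34],[-1,-160,-144,0,0.4],[-1,-179,-161,0,0.45],[-1,-189,-170,0,0.468],[-1,-192,-173,0,0.468],[-1,-192,-173,0,0.468],[-1,-192,-173,0,0.468]]'; python3 - <<'E'
from h import *
im,d=vision.read_camera('scene'); im2,d=vision.read_camera('side')
save('m1.png',np.hstack([cv2.resize(x,None,fx=3,fy=3,interpolation=2) for x in(im[70:230,270:390],im2[50:210,220:340])]))
E
```

```text
time: 14.95
tool_pos: [0.5889, 0.0165, 0.3232]
tool_rot: [-3.141, -0.001, 2.224]
contact_force: [-0.4, 0.3, -1.5]
opening: 0.029
grip_force: 15.0
```

View pics/m1.png

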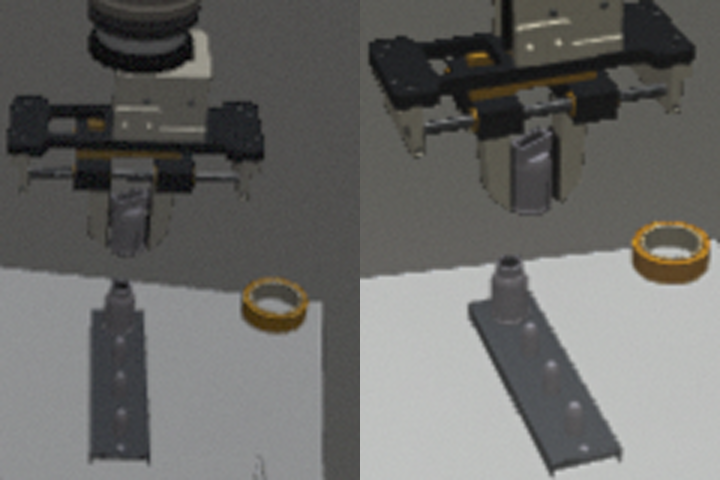

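The wide round sits on one end of the black stand and the oblong hangs upright. But I can't see the loop at the near end here, though the wrist view showed one, so I'm zooming in before placing.

```bash
python3 - <<'E'
from h import *
a=np.load('side0.npz')['im'][125:230,230:330]; b=np.load('wrist0.npz')['im'][30:240,220:420]; c=np.load('scene0.npz')['im'][160:235,280:340]
f=lambda x,s:cv2.resize(x,s,interpolation=2)
save('z1.png',np.hstack([f(a,(300,315)),f(b,(300,315)),f(c,(200,315))]))
for n in('side','scene','wrist'):
    K,R,t=cal(n) 
    if n!='wrist':
        for p in([.504,.1275,.033],[.647,-.060,.033]): q=K@(R@np.array(p)+t); print(n,q[:2]/q[2])
E
```

```text
side [298.78277396 202.8709497 ]
side [262.59466236 136.59718943]
scene [309.69115481 222.55959019]
scene [309.06680083 162.50918436]
```

View pics/z1.png

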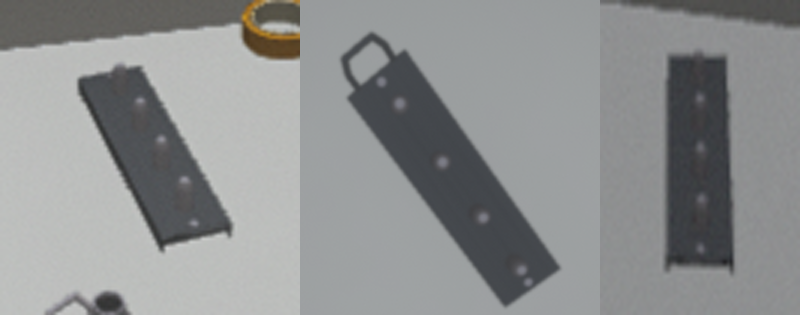

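At the far end, side pixel (263,137) is bare bench. At the near end a 36° loop is almost edge-on to both fixed cameras, which look down at about 43°, and the wrist view shows it plainly. So the loop is at the +y end and the order is right. Lowering the oblong.

```bash
python3 -m crank '[[-1,0,0,15,0],[-1,0,0,40,0],[-1,0,0,65,0],[-1,0,0,80,0],[-1,0,0,90,0],[-1,0,0,96,0],[-1,0,0,102,0],[-1,0,0,106,0],[-1,0,0,110,0],[-1,0,0,110,0]]'; python3 -m crank '[[-1,0,0,4,0],[-1,0,0,8,0],[-1,0,0,11,0],[-1,0,0,13,0],[-1,0,0,14,0],[-1,0,0,14,0]]'
```

```text
time: 15.88
tool_pos: [0.5894, 0.0155, 0.2136]
tool_rot: [3.141, 0.0, 2.223]
contact_force: [0.2, -0.2, -1.2]
opening: 0.0293
grip_force: 15.0
time: 16.38
tool_pos: [0.5894, 0.0154, 0.1995]
tool_rot: [-3.141, -0.0, 2.223]
contact_force: [0.2, 1.0, -0.4]
opening: 0.0296
grip_force: 15.0
```

```bash
python3 -m crank '[[0.6,0,0,0,0],[0.6,0,0,0,0],[0.6,0,0,0,0],[0.6,0,0,0,0],[0.6,0,0,0,0],[0.6,0,0,0,0],[0.6,0,0,0,0],[0.6,0,0,0,0],[0.6,0,0,0,0],[0.6,0,0,0,0]]'; python3 -m crank '[[0.6,0,0,-10,0],[0.6,0,0,-30,0],[0.6,0,0,-60,0],[0.6,0,0,-95,0],[0.6,0,0,-125,0],[0.6,0,0,-125,0]]';  python3 -m crank '[[0.6,20,3,0,-0.05],[0.6,50,8,0,-0.1],[0.6,85,14,0,-0.16],[0.6,120,19,0,-0.22],[0.6,155,25,0,-0.28],[0.6,190,31,0,-0.34],[0.6,225,36,0,-0.4],[0.6,255,41,0,-0.45],[0.6,277,45,0,-0.468],[0.6,287,46.5,0,-0.468],[0.6,290,47,0,-0.468],[0.6,290,47,0,-0.468]]'
python3 -m crank '[[0.6,0,0,30,0],[0.6,0,0,60,0],[0.6,0,0,85,0],[0.6,0,0,105,0],[0.6,0,0,117,0],[0.6,0,0,123,0],[0.6,0,0,126,0],[0.6,0,0,126,0]]'; python3 -m crank '[[-1,0,0,0,0],[-1,0,0,0,0],[-1,0,0,0,0],[-1,0,0,0,0],[-1,0,0,0,0],[-1,0,0,0,0],[-1,0,0,0,0],[-1,0,0,0,0],[-1,0,0,0,0],[-1,0,0,0,0],[-1,0,0,0,0]]' 15
python3 - <<'E'
from h import *
im,d=vision.read_camera('scene'); im2,d=vision.read_camera('side')
save('m2.png',np.hstack([cv2.resize(x,None,fx=3,fy=3,interpolation=2) for x in(im[150:320,230:350],im2[120:290,220:340])]))
E
```

```text
time: 17.22
tool_pos: [0.5894, 0.0154, 0.1997]
tool_rot: [3.142, 0.0, 2.223]
contact_force: [-0.3, 0.3, -0.6]
opening: 0.0732
grip_force: 0.0
time: 17.72
tool_pos: [0.5907, 0.0154, 0.3323]
tool_rot: [3.132, 0.009, 2.223]
contact_force: [1.2, -0.1, 0.5]
opening: 0.0737
grip_force: 0.0
time: 18.72
tool_pos: [0.4508, 0.2745, 0.3249]
tool_rot: [3.142, 0.001, 2.691]
contact_force: [0.4, -0.3, 0.3]
opening: 0.0737
grip_force: 0.0
time: 19.38
tool_pos: [0.4514, 0.2737, 0.1986]
tool_rot: [-3.141, 0.0, 2.689]
contact_force: [-0.4, -0.6, -0.5]
opening: 0.0735
grip_force: 0.0
time: 20.3
tool_pos: [0.4508, 0.2745, 0.1988]
tool_rot: [3.141, 0.0, 2.691]
contact_force: [-0.1, 0.3, 1.8]
opening: 0.0291
grip_force: 15.0
```

View pics/m2.png

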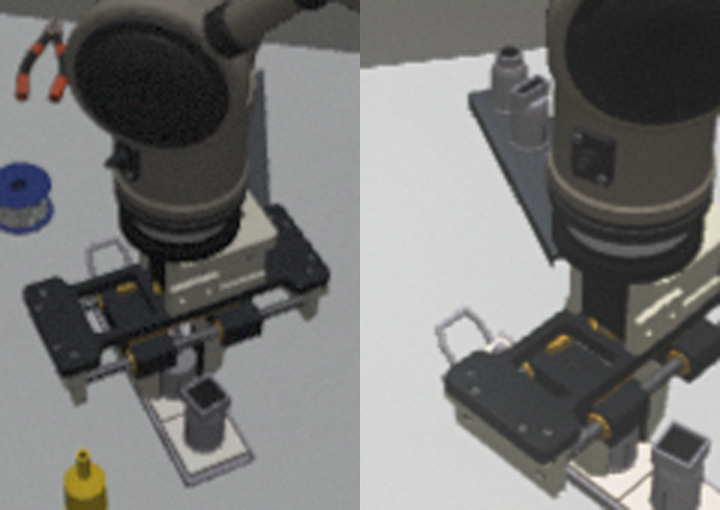

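Wide round and oblong stand seated on the black stand at (508,75) and (528,115), and the fine round is gripped. Carry it to the third peg.

```bash
python3 -m crank '[[-1,0,0,-10,0],[-1,0,0,-25,0],[-1,0,0,-45,0],[-1,0,0,-70,0],[-1,0,0,-95,0],[-1,0,0,-115,0],[-1,0,0,-125,0],[-1,0,0,-125,0]]'; python3 -m crank '[[-1,-12,-9,0,0.05],[-1,-31,-24,0,0.1],[-1,-56,-43,0,0.16],[-1,-84,-65,0,0.22],[-1,-112,-87,0,0.28],[-1,-140,-108,0,0.34],[-1,-164,-127,0,0.4],[-1,-184,-142,0,0.45],[-1,-193,-149,0,0.468],[-1,-196.5,-152,0,0.468],[-1,-196.5,-152,0,0.468],[-1,-196.5,-152,0,0.468]]'; python3 -m crank '[[-1,0,0,15,0],[-1,0,0,40,0],[-1,0,0,65,0],[-1,0,0,80,0],[-1,0,0,90,0],[-1,0,0,96,0],[-1,0,0,102,0],[-1,0,0,106,0],[-1,0,0,110,0],[-1,0,0,110,0]]'
```

```text
time: 21.07
tool_pos: [0.4512, 0.2746, 0.3263]
tool_rot: [3.138, 0.003, 2.691]
contact_force: [0.6, -0.4, -1.1]
opening: 0.0293
grip_force: 15.0
time: 22.07
tool_pos: [0.5609, 0.0529, 0.3231]
tool_rot: [-3.141, -0.001, 2.224]
contact_force: [-0.1, 0.4, -0.9]
opening: 0.0292
grip_force: 15.0
time: 22.9
tool_pos: [0.5614, 0.0521, 0.2136]
tool_rot: [3.142, 0.0, 2.223]
contact_force: [0.6, 0.1, -1.0]
opening: 0.0291
grip_force: 15.0
```

```bash
python3 -m crank '[[-1,0,0,4,0],[-1,0,0,8,0],[-1,0,0,11,0],[-1,0,0,13,0],[-1,0,0,14,0],[-1,0,0,14,0]]'; python3 -m crank '[[0.6,0,0,0,0],[0.6,0,0,0,0],[0.6,0,0,0,0],[0.6,0,0,0,0],[0.6,0,0,0,0],[0.6,0,0,0,0],[0.6,0,0,0,0],[0.6,0,0,0,0],[0.6,0,0,0,0],[0.6,0,0,0,0]]'; python3 -m crank '[[0.6,0,0,-10,0],[0.6,0,0,-30,0],[0.6,0,0,-60,0],[0.6,0,0,-95,0],[0.6,0,0,-125,0],[0.6,0,0,-125,0]]';  python3 -m crank '[[0.6,20,2,0,-0.05],[0.6,50,4,0,-0.1],[0.6,85,8,0,-0.16],[0.6,120,11,0,-0.22],[0.6,155,14,0,-0.28],[0.6,190,17,0,-0.34],[0.6,225,20,0,-0.4],[0.6,252,23,0,-0.45],[0.6,272,25,0,-0.468],[0.6,282,26,0,-0.468],[0.6,285,26,0,-0.468],[0.6,285,26,0,-0.468]]'
python3 -m crank '[[0.6,0,0,30,0],[0.6,0,0,60,0],[0.6,0,0,85,0],[0.6,0,0,105,0],[0.6,0,0,117,0],[0.6,0,0,123,0],[0.6,0,0,126,0],[0.6,0,0,126,0]]'; python3 -m crank '[[-1,0,0,0,0],[-1,0,0,0,0],[-1,0,0,0,0],[-1,0,0,0,0],[-1,0,0,0,0],[-1,0,0,0,0],[-1,0,0,0,0],[-1,0,0,0,0],[-1,0,0,0,0],[-1,0,0,0,0],[-1,0,0,0,0]]' 15
```

```text
time: 23.4
tool_pos: [0.5614, 0.052, 0.1995]
tool_rot: [-3.141, -0.0, 2.223]
contact_force: [-0.8, 0.0, -0.8]
opening: 0.0297
grip_force: 15.0
time: 24.23
tool_pos: [0.5615, 0.052, 0.1998]
tool_rot: [3.142, 0.0, 2.223]
contact_force: [-0.6, -0.6, -0.5]
opening: 0.0736
grip_force: 0.0
time: 24.73
tool_pos: [0.5627, 0.052, 0.332]
tool_rot: [3.132, 0.008, 2.223]
contact_force: [1.2, -0.1, 0.7]
opening: 0.0731
grip_force: 0.0
time: 25.73
tool_pos: [0.4091, 0.2944, 0.3249]
tool_rot: [-3.142, 0.0, 2.691]
contact_force: [0.2, -0.4, -0.4]
opening: 0.0732
grip_force: 0.0
time: 26.4
tool_pos: [0.4098, 0.2937, 0.1986]
tool_rot: [-3.141, 0.0, 2.69]
contact_force: [0.3, 1.0, -0.5]
opening: 0.0736
grip_force: 0.0
time: 27.32
tool_pos: [0.4092, 0.2944, 0.1988]
tool_rot: [3.141, 0.0, 2.691]
contact_force: [-0.5, 0.3, 2.0]
opening: 0.029
grip_force: 15.0
```

```bash
python3 -m crank '[[-1,0,0,-10,0],[-1,0,0,-25,0],[-1,0,0,-45,0],[-1,0,0,-70,0],[-1,0,0,-95,0],[-1,0,0,-115,0],[-1,0,0,-125,0],[-1,0,0,-125,0]]'; python3 -m crank '[[-1,-12,-8,0,0.05],[-1,-32,-21,0,0.1],[-1,-58,-38,0,0.16],[-1,-86,-56,0,0.22],[-1,-115,-75,0,0.28],[-1,-144,-94,0,0.34],[-1,-169,-110,0,0.4],[-1,-189,-123,0,0.45],[-1,-198,-129,0,0.468],[-1,-201.5,-131,0,0.468],[-1,-201.5,-131,0,0.468],[-1,-201.5,-131,0,0.468]]'
python3 - <<'E'
from h import *
im,d=vision.read_camera('scene'); im2,d=vision.read_camera('side')
save('m3.png',np.hstack([cv2.resize(x,None,fx=3,fy=3,interpolation=2) for x in(im[70:240,270:390],im2[50:220,220:340])]))
E
```

```text
time: 27.98
tool_pos: [0.4095, 0.2945, 0.3262]
tool_rot: [3.138, 0.003, 2.691]
contact_force: [-0.1, 0.1, -0.5]
opening: 0.0291
grip_force: 15.0
time: 28.98
tool_pos: [0.5329, 0.0895, 0.3231]
tool_rot: [-3.141, -0.001, 2.224]
contact_force: [-0.3, -0.1, -0.4]
opening: 0.0287
grip_force: 15.0
```

View pics/m3.png

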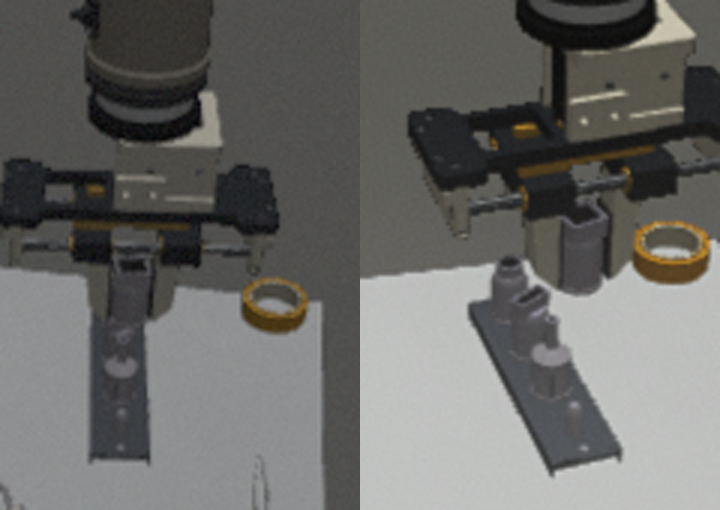

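Three nozzles are seated, with the fine round at (550,370) in the right half. The square hangs upright in the gripper and the last peg at (574,408) is free. Lower, release, rise and verify.

```bash
python3 -m crank '[[-1,0,0,15,0],[-1,0,0,40,0],[-1,0,0,65,0],[-1,0,0,80,0],[-1,0,0,90,0],[-1,0,0,96,0],[-1,0,0,102,0],[-1,0,0,106,0],[-1,0,0,110,0],[-1,0,0,110,0]]'; python3 -m crank '[[-1,0,0,4,0],[-1,0,0,8,0],[-1,0,0,11,0],[-1,0,0,13,0],[-1,0,0,14,0],[-1,0,0,14,0]]'; python3 -m crank '[[0.6,0,0,0,0],[0.6,0,0,0,0],[0.6,0,0,0,0],[0.6,0,0,0,0],[0.6,0,0,0,0],[0.6,0,0,0,0],[0.6,0,0,0,0],[0.6,0,0,0,0],[0.6,0,0,0,0],[0.6,0,0,0,0]]'; python3 -m crank '[[0.6,0,0,-10,0],[0.6,0,0,-30,0],[0.6,0,0,-60,0],[0.6,0,0,-95,0],[0.6,0,0,-130,0],[0.6,0,0,-160,0],[0.6,-30,0,-180,0],[0.6,-60,0,-180,0],[0.6,-80,0,-180,0],[0.6,-80,0,-180,0],[0.6,-80,0,-180,0]]'
python3 - <<'E'
from h import *
im,d,P=cloud('wrist'); im2,d2,P2=cloud('side')
save('f1.png',np.hstack([cv2.resize(im,None,fx=.8,fy=.8)[:, 40:400],cv2.resize(im2[120:232,220:340],(360,336),interpolation=2)]))if 0 else save('f1.png',np.hstack([im[:,80:480],cv2.resize(im2[110:236,220:340],(400,420),interpolation=2)]))
for n,p,h in(('wide',(.6174,-.021),.064),('oblong',(.5895,.0155),.066),('fine',(.5615,.0521),.078),('square',(.5336,.0886),.066)):
  for m,Q in(('wrist',P[d>0]),('side',P2[d2>0])):
    q=Q[(np.linalg.norm(Q[:,:2]-p,axis=1)<.02)&(Q[:,2]>.03)&(Q[:,2]<.1)]
    if len(q)>10: z=np.percentile(q[:,2],97); print(n,m,'top',round(z,4),'exp',h,np.round(q[q[:,2]>z-.004].mean(0)[:2]-p,4))
E
```

```text
time: 29.92
tool_pos: [0.5335, 0.0887, 0.2136]
tool_rot: [3.142, 0.0, 2.223]
contact_force: [-0.0, 0.8, -0.6]
opening: 0.0288
grip_force: 15.0
time: 30.42
tool_pos: [0.5334, 0.0886, 0.1995]
tool_rot: [-3.141, -0.0, 2.223]
contact_force: [0.1, 0.7, -1.7]
opening: 0.0288
grip_force: 15.0
time: 31.25
tool_pos: [0.5335, 0.0886, 0.1997]
tool_rot: [3.142, 0.0, 2.223]
contact_force: [-0.2, -0.1, 0.0]
opening: 0.0735
grip_force: 0.0
time: 32.17
tool_pos: [0.582, 0.0244, 0.38]
tool_rot: [3.142, -0.0, 2.221]
contact_force: [0.4, 0.1, 0.1]
opening: 0.0734
grip_force: 0.0
wide wrist top 0.0647 exp 0.064 [ 0.0009 -0.0012]
wide side top 0.0649 exp 0.064 [-0.0013 -0.0002]
oblong wrist top 0.0669 exp 0.066 [ 0.0003 -0.0005]
oblong side top 0.0667 exp 0.066 [-0.0014 -0.    ]
fine wrist top 0.0783 exp 0.078 [ 0.0005 -0.0005]
fine side top 0.0775 exp 0.078 [-0.0011 -0.0001]
square wrist top 0.067 exp 0.066 [-0.0002  0.0001]
square side top 0.0671 exp 0.066 [-0.0018  0.0003]
```

View pics/f1.png

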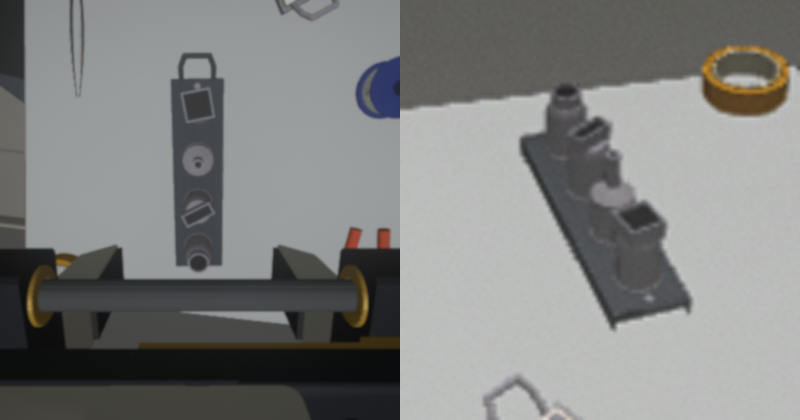

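All four nozzles are seated upright, with the loop at (197,65) beside the square, so the order from the far end is wide, oblong, fine, square. Top heights agree with the expected ones to about 1 mm.

```bash
python3 -c "
from cell import ticket
print(ticket.hand_in())"
```

```text
the job is handed in; nothing more can be done
None
```

I moved all four nozzles to the black stand in reverse order (wide round, oblong, fine round, square, counting from the end away from its loop) and handed the job in at about 32 s; the camera check before that showed each upright and fully down within about 1 mm, but the hand-in gave no verdict.

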